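# Square up the wheel nuts against the bench stop

### The job

Take the aluminium straightedge by its knob, lay it flat on the bench behind the ragged row of wheel nuts, and slide all four together, gently, up to the steel bar of the bench stop. Press the row home squarely, bearing on the bar with about 10 to 14 newtons (never more than 18) for about a second, so that every nut is held between straightedge and bar at once, then let go and leave the straightedge lying flat against the straight row. Do not disturb the bottle, the cup or the wrench.

Things in the scene. Friction and masses are not known exactly. Their poses are not given: they have to be found in the camera images.
- straightedge: Flat aluminium bar 270 x 80 x 8 mm, about 450 g, on the bench right of the row; black round upright knob at its middle, 18 mm thick, 8 to 52 mm above the underside. Origin: centre of the underside. y along its length, z up; either long edge (x = +-40 mm) may be used. Gripped lightly (10 to 15 N) by the low part of the knob it can swivel square. Sliding it with the nuts takes 2 to 5 N.
- nut1: First of four identical steel wheel nuts standing in a ragged row in front of the stop: round flange 46 mm in diameter and 8 mm high at the bottom, 33 mm hexagon above, 28 mm high in all, about 160 g. Origin: centre of the underside. They stand about 56 mm apart along the stop (nut1 at its -y end, nut4 at +y), not touching.
- nut2: Second of four identical steel wheel nuts standing in a ragged row in front of the stop: round flange 46 mm in diameter and 8 mm high at the bottom, 33 mm hexagon above, 28 mm high in all, about 160 g. Origin: centre of the underside. They stand about 56 mm apart along the stop (nut1 at its -y end, nut4 at +y), not touching.
- nut3: Third of four identical steel wheel nuts standing in a ragged row in front of the stop: round flange 46 mm in diameter and 8 mm high at the bottom, 33 mm hexagon above, 28 mm high in all, about 160 g. Origin: centre of the underside. They stand about 56 mm apart along the stop (nut1 at its -y end, nut4 at +y), not touching.
- nut4: Fourth of four identical steel wheel nuts standing in a ragged row in front of the stop: round flange 46 mm in diameter and 8 mm high at the bottom, 33 mm hexagon above, 28 mm high in all, about 160 g. Origin: centre of the underside. They stand about 56 mm apart along the stop (nut1 at its -y end, nut4 at +y), not touching.
- stop: Fixed grey base plate 60 x 220 mm, up to 28 mm high, with a rigid dark steel bar in front: 270 mm along y, 14 mm deep, 1 to 15 mm above the bench. Origin: middle of the plate's front edge, on the bench; -x points to the nuts. The bar is clamped at a distance not measured: its face (parallel to y) is anywhere from x = -61 to -21 mm; find it by feel. A touching nut's centre is 23 mm before it.
- oil_bottle: Grey bottle, 64 mm in diameter and 190 mm high, standing on the left of the bench; leave alone. Origin: centre of the underside.
- parts_cup: Open steel cup, 80 mm across and 60 mm high, on the left of the bench; leave alone. Origin: centre of the underside.
- wrench: Steel wrench 180 mm long, lying beyond the row to the right; leave alone. Origin: middle, underside; lies along its x.
There are look-alikes about, which are no part of the job. Leave any green or turquoise look-alike of the nut1 alone.

How it is judged:
By the outcome, as a careful person would: the job done as asked, in the order asked, and still so for the second after the job is handed in, with the robot touching nothing.
It also fails if it takes over 62 s, if anything falls off the work surface, if the arm or the gripper's body presses on something with over 40 N, if the wrist force passes 120 N, or if a joint passes its speed limit or range.

### The arm

A 7-joint arm with a two-finger parallel gripper is mounted at the origin on the work surface. World frame = base frame: x ahead of the robot, y to its left, z up, the work surface at z = 0. Lengths are in m, angles in rad, forces in N, time in s.
With the tool pointing down it reaches from about 0.4 to 0.875 m from the base axis. Payload 19.3 kg.
Tool frame: the origin (TCP) lies where the fingers leave the gripper's body, on its centre line; the fingertips stand bot.tip_reach ahead of it and the grasp point (between the pads) lies 54 mm ahead of it (bot.tip_reach is the distance from the TCP to the fingertips, in m); z points along the fingers, y is the line along which they close (so a half turn about z gives the same grasp; the last joint's range is limited). The gripper opens to 85 mm and grips with 20 to 120 N. Pads are 22 mm wide; open, the fingers measure 114 mm over their backs; the gripper's body (76 mm by 85 mm) begins 54 mm behind the grasp point. The pads swing forward as they close: fully open they stand 13 mm farther back than shut.
Start: joints at [1.162, 0.521, -0.036, 1.599, 0.021, 1.021, -0.113], TCP at [0.208, -0.589, 0.304] pointing down, gripper open.
Joint ranges: [-2.91, 2.91], [-0.3, 2.13], [-1.5, 1.42], [0.17, 2.43], [-1.26, 4.41], [0.16, 1.93], [-2.52, 2.52]. Speed limits (rad/s): [1.89, 1.89, 2.39, 2.39, 3.01, 3.01, 3.01].

### API

Orientations are given as [roll, pitch, yaw] about the fixed x, y, z axes, in that order (R = Rz(yaw) Ry(pitch) Rx(roll)).
In Python, from workcell import bot gives the robot as it stands. The module is installed in compiled form; this text tells all that it offers.
- The arm moves only by the shell command python3 -m jog 'ROWS' [FORCE]. ROWS is JSON, a list that holds one entry, the list of rows, each a list of 7 numbers: the shift along the tool's x, y, z in mm, then the turn, a rotation vector about the tool's x, y, z in rad, then the opening, from 0 (shut) to 1 (fully open). In form: [[[tx, ty, tz, wx, wy, wz, fingers], ...]]. A call has 1 to 5 rows; each row shifts and turns the commanded pose from where the row before left it, along the tool's axes as they then stand; what a row does not reach is not made up. A row lasts 1/10 s, in which the tool goes at most 50 mm and 8.59 degrees, less where a joint would pass 70% of its speed; a pose out of reach is approached as far as the arm can. A call is refused whole if a number of a shift passes 50 or a number of a turn 0.15, either way. A call with a gripper value outside its range is refused whole. The fingers move at their own pace and stop on an object; FORCE is the grip in N (left out, the last holds). Time passes only in rows, so rows that do not move let the fingers close. It gives the time, the measured TCP pose, the force, the opening and the grip force at its end, in the units of the state.
- bot.observe(): the state, without advancing time (a new reading comes with each control period).
- bot.grab_frame(name): name is "side" or "top"; returns a dict with "img" (480x640x3 uint8, red, green, blue), "intrinsics" (3x3 intrinsics, pixels), "k1" (the pictures are not rectified: a ray, as slopes to the right and down, at radius r is drawn at 1 + k1 r^2 times it, then the intrinsics apply), "R" (3x3) and "t" (3): a world point X has camera coordinates R X + t. Camera axes: x right, y down, z forward; pixel columns grow to the right and rows downward; lengths in m; the calibration is good to about 2 mm. A picture is of the moment at which its call begins. There is no depth.
- bot.job_done(): hands the job in; it is judged then, once.
Trained networks look in a picture, given as the dict that the camera call returned (one of the last four; its "shot" number tells which), for a name from the list of things; names that differ only in an ending like _2 or _b are one class to them, and where a whole thing is asked for, a point or a joint stands for the part that bears it (a point fixed in the world has none). Each returns a list of dicts, best first, with "conf" (0 to 1); they miss things now and then, are a little off and sometimes report something else, mostly with a low value. They report only what shows in the picture. A call takes as long as a camera call. They do not tell look-alikes from the thing itself.
- bot.trace(query, picture): "region" (480x640 bool, what is visible of it).
- bot.spot_point(query, picture): "xyz" ([x, y, z] in m, in world coordinates, good to about 4 mm: a listed point, or the origin of a listed thing).
The state is a dict: "clock": time; "qpos": joint angles; "qd": joint speeds; "joint_efforts": joint torques, N m; "position": TCP position; "tool_rot": TCP orientation; "force": force on the tool from outside, world axes, zero at the start; "moment": the same for the moment, N m; "grip_width": finger opening in m; "finger_force": force on a finger pad.
Only numpy, scipy, OpenCV 4.12 (cv2) and the standard library are available. Lean on these libraries where they do the work, as an engineer would, in place of code of your own. Each camera call takes 0.05 s, during which the arm holds its last target. There are 200 camera calls.

## Working session

There is one attempt and no reset: what is moved stays moved. The work goes in short steps, Python scripts to look and compute and a shell command to move; the robot and the scene stay as the last step left them, time stands still between calls to the robot, and variables do not carry over. Pictures are saved under pics/ and viewed, at most 10 in all, crops included, and the job is handed in when it is done.

```bash
mkdir -p pics
cat > h.py <<'E'
import numpy as np, cv2
from workcell import bot
def pix(f,X):
    c=f["R"]@np.array(X)+f["t"]; s=c[:2]/c[2]; s=s*(1+f["k1"]*(s@s)); K=f["intrinsics"]
    return K[0,0]*s[0]+K[0,2],K[1,1]*s[1]+K[1,2]
def ray(f,u,v,z):
    K=f["intrinsics"]; d=np.array([(u-K[0,2])/K[0,0],(v-K[1,2])/K[1,1]]); s=d.copy()
    for _ in range(20): s=d/(1+f["k1"]*(s@s))
    o=-f["R"].T@f["t"]; w=f["R"].T@np.array([s[0],s[1],1]); return o+w*(z-o[2])/w[2]
def save(f,n): cv2.imwrite("pics/"+n,f["img"][:,:,::-1])
E
python3 - <<'E'
from h import *
s=bot.observe(); print({k:np.round(v,3) for k,v in s.items()}, bot.tip_reach)
for n in("top","side"):
    f=bot.grab_frame(n); save(f,n+"0.png"); print(n,np.round(-f["R"].T@f["t"],2))
    for q in("straightedge","nut1","stop","oil_bottle","parts_cup","wrench"):
        print(q,[(np.round(d["xyz"],3).tolist(),round(d["conf"],2),np.round(pix(f,d["xyz"])).tolist()) for d in bot.spot_point(q,f)])
E
```

```text
{'clock': np.float64(0.0), 'qpos': array([ 1.162,  0.522, -0.036,  1.6  ,  0.021,  1.021, -0.113]), 'qd': array([ 0.001,  0.001,  0.   , -0.001,  0.002,  0.001,  0.002]), 'joint_efforts': array([ 0.0000e+00, -9.2710e+01,  1.9800e+00, -3.6992e+01,  1.8000e-02,
        8.0000e-03, -0.0000e+00]), 'position': array([ 0.208, -0.589,  0.303]), 'tool_rot': array([-3.14 ,  0.   ,  0.339]), 'force': array([-0.154,  0.868,  0.266]), 'moment': array([-0.029, -0.044,  0.042]), 'finger_force': np.float64(0.0), 'grip_width': np.float64(0.085)} 0.0726
top [0.43 0.05 1.16]
straightedge [([0.476, -0.255, 0.004], 0.65, [481.0, 289.0])]
nut1 [([0.682, -0.129, 0.002], 0.97, [416.0, 179.0]), ([0.576, 0.092, -0.0], 0.93, [298.0, 232.0]), ([0.363, -0.064, -0.001], 0.93, [379.0, 347.0]), ([0.568, -0.021, -0.004], 0.92, [358.0, 237.0]), ([0.556, 0.141, -0.0], 0.75, [272.0, 242.0]), ([0.554, 0.037, 0.0], 0.74, [327.0, 244.0])]
stop [([0.683, 0.082, -0.002], 0.83, [306.0, 176.0]), ([0.424, 0.358, 0.003], 0.24, [156.0, 308.0])]
oil_bottle [([0.424, 0.357, 0.001], 0.6, [156.0, 308.0])]
parts_cup []
wrench [([0.715, -0.279, -0.0], 0.86, [492.0, 166.0])]
side [0.14 0.68 0.88]
straightedge [([0.475, -0.256, 0.002], 0.95, [415.0, 187.0])]
nut1 [([0.364, -0.06, 0.004], 0.87, [418.0, 254.0]), ([0.556, 0.037, -0.003], 0.8, [324.0, 245.0]), ([0.557, 0.143, -0.002], 0.67, [296.0, 274.0]), ([0.575, 0.093, 0.002], 0.65, [303.0, 255.0]), ([0.566, -0.021, 0.0], 0.53, [334.0, 227.0]), ([0.683, -0.134, 0.002], 0.5, [321.0, 181.0]), ([0.474, -0.258, -0.0], 0.33, [415.0, 188.0])]
stop [([0.685, 0.088, 0.001], 0.66, [266.0, 233.0])]
oil_bottle [([0.424, 0.357, -0.001], 0.97, [285.0, 381.0]), ([0.472, -0.254, -0.0], 0.6, [415.0, 189.0])]
parts_cup [([0.63, 0.39, 0.0], 0.88, [193.0, 337.0])]
wrench [([0.709, -0.281, -0.002], 0.77, [343.0, 150.0])]
```

View pics/top0.png

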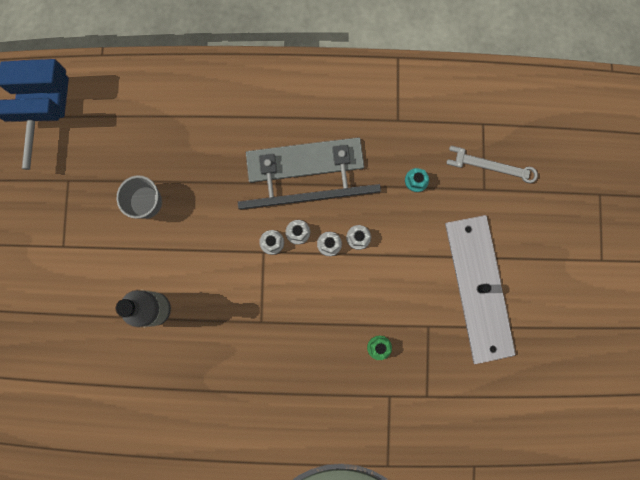

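View pics/side0.png

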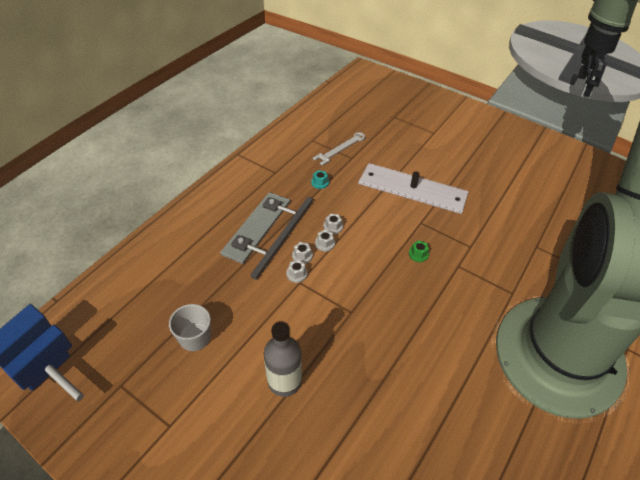

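Top view: the straightedge is at (481,289) with its black knob at (484,289). The ragged row of nuts is at (271,241), (297,231), (330,243) and (359,237), with the bar from (238,206) to (381,187) behind it.

Look-alikes:
- **Nuts:** turquoise at (418,179) and green at (380,348) are to be left alone. The four steel-grey nuts are the ones I want.
- **Knob:** the bottle cap at (126,308) and the straightedge's end holes at (468,229) and (492,349) could be mistaken for it. I choose the black upright at (484,289).

The side view agrees: knob at (415,180), turquoise nut at (320,180), green nut at (420,250).

Run:
```python
from h import *
f=bot.grab_frame("top"); g=bot.grab_frame("side")
def rect(f,m,z):
    v,u=np.nonzero(m); P=np.array([ray(f,a,b,z)[:2] for a,b in zip(u,v)],np.float32)
    c,wh,a=cv2.minAreaRect(P); b=cv2.boxPoints((c,wh,a)); return np.round(c,4),np.round(wh,4),round(a,2)
for fr in(f,g):
    for q,z in(("straightedge",.008),("stop",.015)):
        m=bot.trace(q,fr)
        if m:
            m=m[0]["region"].astype(np.uint8)
            if q=="straightedge": m=cv2.morphologyEx(m,cv2.MORPH_OPEN,np.ones((9,9)))
            print(q,m.sum(),rect(fr,m,z))
# bar: near (front) edge pixels in top: dark pixels along columns
im=cv2.cvtColor(f["img"],cv2.COLOR_RGB2GRAY).astype(int)
pts=[]
for u in range(244,378,3):
    v0=206-(u-238)*19/143
    col=im[int(v0)-9:int(v0)+12,u]
    d=np.nonzero(col<60)[0]+int(v0)-9
    if len(d): pts.append((u,d.min(),d.max()))
pts=np.array(pts); print(pts[::5].tolist())
W=np.array([ray(f,u,b+.5,.015)[:2] for u,a,b in pts]); print("front edge",np.polyfit(W[:,1],W[:,0],1), W[0],W[-1])
W=np.array([ray(f,u,a-.5,.015)[:2] for u,a,b in pts]); print("back edge",np.polyfit(W[:,1],W[:,0],1))
for u,v in((238,206),(381,187)): print(ray(f,u,v,.012))
for u,v in((481,289),(484,289)): print("knob",ray(f,u,v,.05))
A=cv2.resize(f["img"][205:375,430:535],None,fx=3.5,fy=3.5); B=cv2.resize(f["img"][170:270,225:395],None,fx=2.5,fy=2.5)
C=np.zeros((600,800,3),np.uint8); C[:A.shape[0],:A.shape[1]]=A; C[:B.shape[0],370:370+B.shape[1]]=B
D=cv2.resize(g["img"][155:295,240:470],None,fx=1.8,fy=1.8); C[300:300+D.shape[0],370:370+D.shape[1]]=D
cv2.imwrite("pics/crop1.png",C[:,:,::-1])
```

```text
straightedge 6171 (array([ 0.476 , -0.2518]), array([0.2714, 0.0854]), 11.98)
stop 4713 (array([0.6876, 0.0803]), array([0.1109, 0.2688]), 8.06)
straightedge 2441 (array([ 0.4778, -0.2532]), array([0.2683, 0.1012]), 11.93)
stop 2783 (array([0.6854, 0.0841]), array([0.1135, 0.2768]), 8.37)
[[244, 208, 208], [259, 206, 206], [274, 204, 205], [289, 202, 203], [304, 200, 201], [319, 198, 199], [334, 197, 197], [349, 195, 196], [364, 193, 194]]
front edge [-0.14758209  0.64282283] [0.61476887 0.19486546] [ 0.65144302 -0.05166851]
back edge [-0.16511363  0.64849406]
[0.61975888 0.20680219 0.012     ]
[ 0.66284218 -0.06122739  0.012     ]
knob [ 0.4736154  -0.24253117  0.05      ]
knob [ 0.47372135 -0.24810538  0.05      ]
```

View pics/crop1.png

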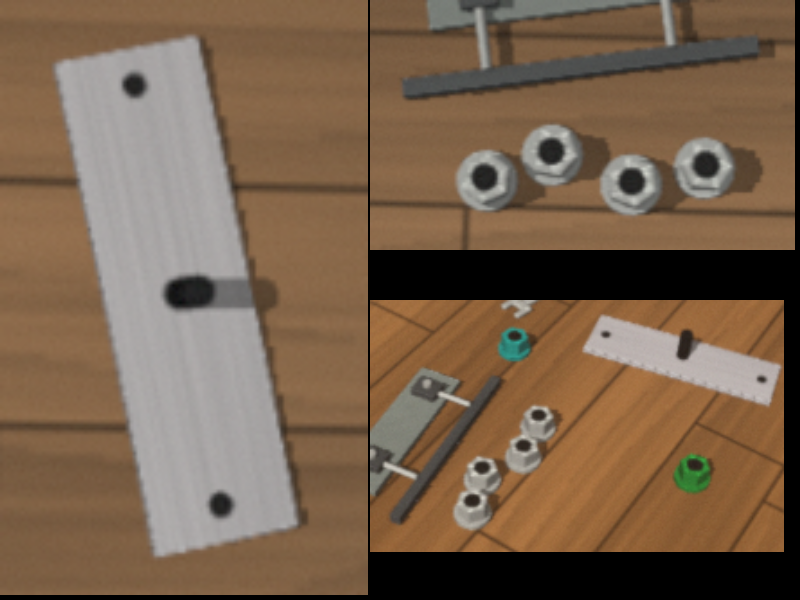

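The crop confirms it: plain steel straightedge with its black upright knob, four steel-grey nuts and the bar. The turquoise and green nuts are separate. Moving now.

```bash
python3 -m jog '[[[0,0,0,0,0,0.129,1],[23.7,-19.5,5,0,0,0,1],[23.7,-19.5,5,0,0,0,1],[23.7,-19.5,5,0,0,0,1],[23.7,-19.5,5,0,0,0,1]]]' 40 && python3 -m jog '[[[23.7,-19.5,5,0,0,0,1],[23.7,-19.5,5,0,0,0,1],[23.7,-19.5,5,0,0,0,1],[23.7,-19.5,5,0,0,0,1],[23.7,-19.5,5,0,0,0,1]]]' && python3 -m jog '[[[23.7,-19.5,5,0,0,0,1],[23.7,-19.5,5,0,0,0,1],[23.7,-19.5,5,0,0,0,1],[23.7,-19.5,5,0,0,0,1],[23.7,-19.5,5,0,0,0,1]]]'; python3 -m jog '[[[0,0,0,0,0,0,1],[0,0,0,0,0,0,1]]]'
```

```text
clock: 1.5
position: [0.2848, -0.4925, 0.2838]
tool_rot: [3.141, -0.0, 0.21]
force: [0.3, 0.1, 0.7]
grip_width: 0.085
finger_force: 0.0
clock: 2.0
position: [0.3805, -0.3724, 0.2588]
tool_rot: [3.141, -0.0, 0.21]
force: [0.5, -0.3, -0.2]
grip_width: 0.0848
finger_force: 0.0
clock: 2.5
position: [0.4761, -0.2524, 0.2338]
tool_rot: [3.141, -0.0, 0.21]
force: [0.5, -0.9, -0.2]
grip_width: 0.0857
finger_force: 0.0
clock: 2.7
position: [0.4756, -0.253, 0.2338]
tool_rot: [-3.142, 0.0, 0.211]
force: [0.2, -0.6, 0.1]
grip_width: 0.0852
finger_force: 0.0
```

```bash
python3 -m jog '[[[0,0,28,0,0,0,1],[0,0,28,0,0,0,1],[0,0,28,0,0,0,1],[0,0,28,0,0,0,1],[0,0,18,0,0,0,1]]]' && python3 -m jog '[[[0,0,12,0,0,0,1],[0,0,7,0,0,0,1],[0,0,0,0,0,0,0.5]]]' 30 && python3 -m jog '[[[0,0,0,0,0,0,0],[0,0,0,0,0,0,0],[0,0,0,0,0,0,0],[0,0,0,0,0,0,0],[0,0,0,0,0,0,0]]]' 30
```

```text
clock: 3.2
position: [0.4742, -0.2544, 0.1024]
tool_rot: [-3.141, 0.001, 0.208]
force: [0.2, -0.9, -0.1]
grip_width: 0.0851
finger_force: 0.0
clock: 3.5
position: [0.4751, -0.2537, 0.0846]
tool_rot: [-3.141, 0.0, 0.209]
force: [0.0, 0.0, -0.2]
grip_width: 0.0734
finger_force: 0.0
clock: 4.0
position: [0.4756, -0.2534, 0.0854]
tool_rot: [3.141, -0.001, 0.21]
force: [-0.4, 1.1, 7.6]
grip_width: 0.0175
finger_force: 29.0
```

```bash
python3 -m jog '[[[0,0,-3,0,0,0,0],[0,0,-5,0,0,0,0],[0,0,-10,0,0,0,0],[0,0,0,0,0,0,0],[0,0,0,0,0,0,0]]]' 40
python3 - <<'E'
from h import *
f=bot.grab_frame("side"); print(np.round(bot.observe()["force"],2))
A=cv2.resize(f["img"][130:250,330:500],None,fx=4,fy=4); save({"img":A},"lift.png")
E
```

```text
clock: 4.5
position: [0.4755, -0.2535, 0.1033]
tool_rot: [3.141, -0.0, 0.21]
force: [0.3, -0.6, -5.4]
grip_width: 0.0171
finger_force: 39.2
[-0.48  0.47 -5.06]
```

View pics/lift.png

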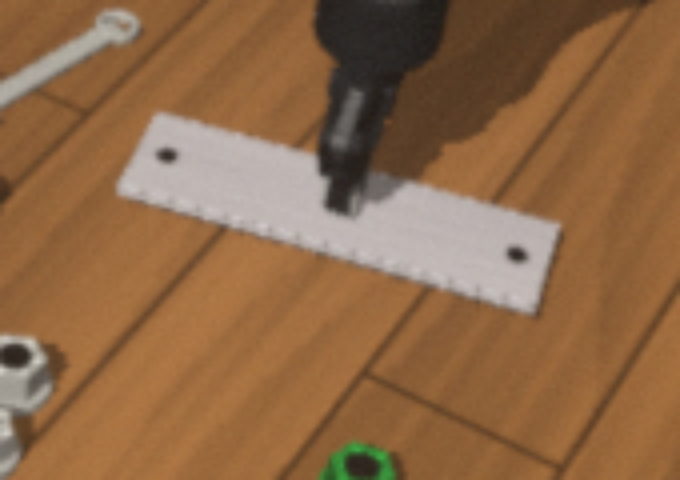

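The straightedge is held: the measured weight is about 5 N and it hangs level, with its lower edge clear. Now I carry it over and turn it square.

```bash
python3 -m jog '[[[0,0,-25,0,0,0,0],[0,0,-25,0,0,0,0],[0,-6,-10,0,0,0,0],[2.5,-15,0,0,0,0,0],[5.5,-25,0,0,0,0,0]]]' && python3 -m jog '[[[6,-30,0,0,0,0,0],[6,-30,0,0,0,0,0],[6,-30,0,0,0,0,0],[6,-30,0,0,0,0,0],[6,-30,0,0,0,0,0]]]' && python3 -m jog '[[[6,-30,0,0,0,0,0],[6,-30,0,0,0,0,0],[5.4,-25,0,0,0,0,0],[0,-15,0,0,0,0,0],[0,0,0,0,0,-0.05,0]]]' && python3 -m jog '[[[0,0,0,0,0,-0.1,0],[0,0,0,0,0,-0.15,0],[0,0,0,0,0,-0.15,0],[0,0,0,0,0,-0.15,0],[0,0,0,0,0,-0.15,0]]]' && python3 -m jog '[[[0,0,0,0,0,-0.15,0],[0,0,0,0,0,-0.15,0],[0,0,0,0,0,-0.15,0],[0,0,0,0,0,-0.15,0],[0,0,0,0,0,-0.1,0]]]' && python3 -m jog '[[[0,0,0,0,0,-0.061,0],[0,0,0,0,0,0,0],[0,0,0,0,0,0,0]]]'
python3 - <<'E'
from h import *
f=bot.grab_frame("top"); print(np.round(bot.observe()["force"],2))
save(f,"top1.png")
E
```

```text
clock: 5.05
position: [0.4729, -0.2062, 0.1621]
tool_rot: [-3.141, 0.001, 0.208]
force: [-0.6, 0.4, -6.0]
grip_width: 0.017
finger_force: 40.0
clock: 5.55
position: [0.4706, -0.0513, 0.1617]
tool_rot: [-3.141, 0.002, 0.211]
force: [0.8, 0.5, -4.7]
grip_width: 0.0169
finger_force: 40.0
clock: 6.05
position: [0.4664, 0.0511, 0.1617]
tool_rot: [-3.14, 0.002, 0.264]
force: [-0.4, -1.0, -5.7]
grip_width: 0.0169
finger_force: 40.1
clock: 6.55
position: [0.4666, 0.0488, 0.1617]
tool_rot: [-3.14, 0.001, 0.967]
force: [0.8, -0.5, -5.1]
grip_width: 0.017
finger_force: 40.1
clock: 7.05
position: [0.4666, 0.0488, 0.1617]
tool_rot: [-3.14, -0.001, 1.667]
force: [0.8, 0.4, -4.9]
grip_width: 0.0171
finger_force: 40.1
clock: 7.35
position: [0.4672, 0.0483, 0.1622]
tool_rot: [-3.14, -0.001, 1.719]
force: [0.7, -0.2, -5.0]
grip_width: 0.0171
finger_force: 40.1
[-0.21  0.31 -4.7 ]
```

View pics/top1.png

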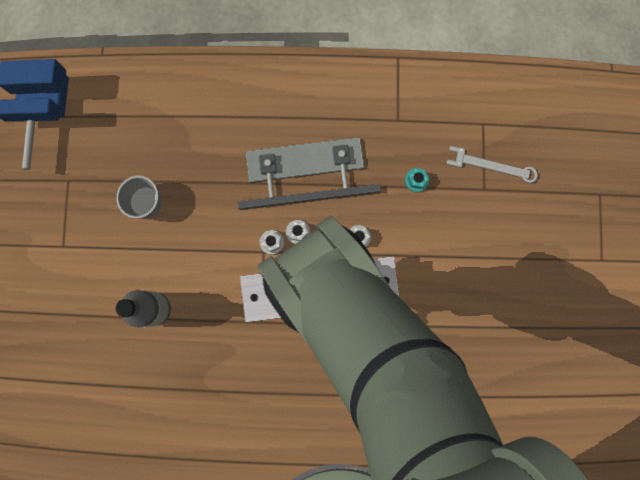

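```bash
python3 -m jog '[[[0,0,15,0,0,0,0],[0,0,25,0,0,0,0],[0,0,20,0,0,0,0],[0,0,10,0,0,0,0],[0,0,3,0,0,0,0]]]' && python3 -m jog '[[[0,0,1.5,0,0,0,0],[0,0,0,0,0,0,0],[0,0,0,0,0,0,0]]]' && python3 -m jog '[[[0,0,1,0,0,0,0],[0,0,0,0,0,0,0],[0,0,0,0,0,0,0]]]'
```

```text
clock: 7.9
position: [0.4675, 0.048, 0.0891]
tool_rot: [-3.14, -0.0, 1.721]
force: [-0.0, 0.3, -5.0]
grip_width: 0.0169
finger_force: 40.0
clock: 8.2
position: [0.4683, 0.0477, 0.0891]
tool_rot: [3.14, 0.0, 1.72]
force: [-0.7, 0.1, -4.1]
grip_width: 0.017
finger_force: 40.0
clock: 8.5
position: [0.468, 0.0476, 0.0875]
tool_rot: [3.141, 0.0, 1.721]
force: [-0.3, 0.3, -6.1]
grip_width: 0.0171
finger_force: 40.0
```

```bash
python3 -m jog '[[[0,0,1,0,0,0,0],[0,0,0,0,0,0,0],[0,0,0,0,0,0,0]]]' && python3 -m jog '[[[0,0,0.7,0,0,0,0],[0,0,0,0,0,0,0],[0,0,0,0,0,0,0]]]'&& python3 -m jog '[[[0,0,0.5,0,0,0,0],[0,0,0,0,0,0,0],[0,0,0,0,0,0,0]]]'
```

```text
clock: 8.8
position: [0.4679, 0.0477, 0.0864]
tool_rot: [-3.142, -0.0, 1.721]
force: [-0.8, 0.6, -5.7]
grip_width: 0.0167
finger_force: 40.0
clock: 9.1
position: [0.4679, 0.0477, 0.0857]
tool_rot: [-3.141, 0.0, 1.721]
force: [1.0, 0.4, -4.4]
grip_width: 0.017
finger_force: 40.0
clock: 9.4
position: [0.468, 0.0477, 0.0855]
tool_rot: [3.141, 0.0, 1.721]
force: [-2.5, -0.2, 5.3]
grip_width: 0.0166
finger_force: 41.4
```

```bash
python3 -m jog '[[[0,0,0,0,0,0,0.35],[0,0,-2,0,0,0,0.35],[0,0,-1,0,0,0,0.35]]]' && python3 -m jog '[[[0,0,0,0,0,0,0],[0,0,0,0,0,0,0],[0,0,0,0,0,0,0],[0,0,0,0,0,0,0]]]' 15
python3 - <<'E'
from h import *
f=bot.grab_frame("top"); print(np.round(bot.observe()["force"],2))
g=cv2.cvtColor(f["img"],cv2.COLOR_RGB2HSV)
m=((g[...,1]<50)&(g[...,2]>120)); m[:250]=0; m[340:]=0; m[:,:232]=0; m[:,405:]=0
# long edge y-side: fit front and rear edges on left part
F=[];B=[]
for u in list(range(246,262)):
    v=np.nonzero(m[:,u])[0]
    if len(v)>20: F.append(ray(f,u,v.min()-.5,.008)[:2]); B.append(ray(f,u,v.max()+.5,.008)[:2])
print(np.mean(F,0),np.mean(B,0))
c=np.nonzero(m)
P=np.array([ray(f,a,b,.008)[:2] for b,a in zip(*c)],np.float32)
c,wh,a=cv2.minAreaRect(P); print(c,wh,a)
A=cv2.resize(f["img"][170:350,220:420],None,fx=3.3,fy=3.3); save({"img":A},"place.png")
E
```

```text
clock: 9.7
position: [0.4681, 0.0477, 0.0884]
tool_rot: [3.141, -0.0, 1.721]
force: [-0.4, 0.1, -0.5]
grip_width: 0.0299
finger_force: 0.0
clock: 10.1
position: [0.468, 0.0477, 0.0884]
tool_rot: [3.141, 0.0, 1.721]
force: [-2.3, -0.6, 8.0]
grip_width: 0.0174
finger_force: 20.9
[-2.26 -0.19  7.45]
[0.48823313 0.17113166] [0.4121871  0.16857266]
(0.46591609716415405, 0.051442623138427734) (0.15024684369564056, 0.2698962688446045) 1.4828249216079712
```

View pics/place.png

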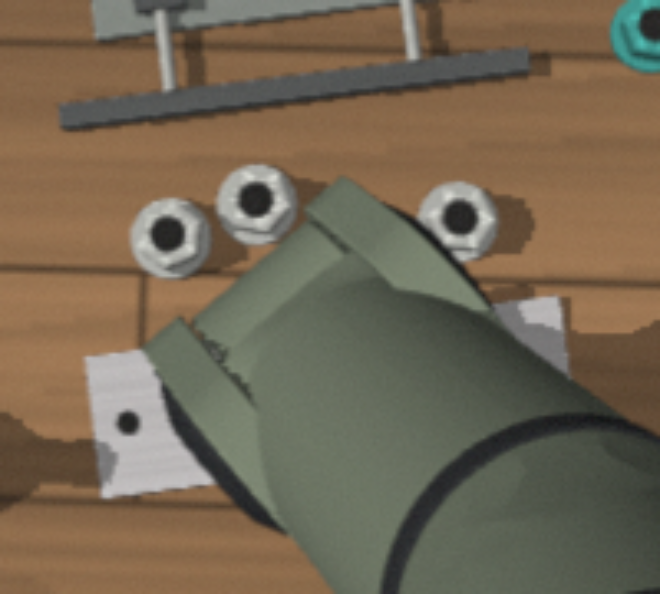

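The straightedge is lying flat behind the row, square to the bar to about half a degree. The regrip drags it down by 7 to 8 N, so I relieve that first and then slide.

```bash
python3 -m jog '[[[0,0,-0.4,0,0,0,0],[0,0,0,0,0,0,0],[0,0,0,0,0,0,0]]]' 15 && python3 -m jog '[[[0,2,0,0,0,0,0],[0,3,0,0,0,0,0],[0,3,0,0,0,0,0],[0,3,0,0,0,0,0],[0,2,0,0,0,0,0]]]'
```

```text
clock: 10.45
position: [0.4678, 0.0476, 0.0885]
tool_rot: [-3.141, -0.0, 1.721]
force: [-0.7, -1.1, -1.5]
grip_width: 0.017
finger_force: 20.0
clock: 10.95
position: [0.4812, 0.0497, 0.0885]
tool_rot: [3.141, -0.0, 1.721]
force: [-1.2, 0.0, -2.7]
grip_width: 0.0176
finger_force: 19.8
```

```bash
python3 -m jog '[[[0,2,0.1,0,0,0,0],[0,2,0,0,0,0,0],[0,2,0,0,0,0,0],[0,2,0,0,0,0,0],[0,2,0,0,0,0,0]]]' && python3 -m jog '[[[0,2,0,0,0,0,0],[0,2,0,0,0,0,0],[0,2,0,0,0,0,0],[0,2,0,0,0,0,0],[0,2,0,0,0,0,0]]]' && python3 -m jog '[[[0,2,0,0,0,0,0],[0,2,0,0,0,0,0],[0,2,0,0,0,0,0],[0,2,0,0,0,0,0],[0,2,0,0,0,0,0]]]' && python3 -m jog '[[[0,2,0,0,0,0,0],[0,2,0,0,0,0,0],[0,2,0,0,0,0,0],[0,2,0,0,0,0,0],[0,2,0,0,0,0,0]]]'
```

```text
clock: 11.45
position: [0.4904, 0.051, 0.0885]
tool_rot: [-3.141, 0.0, 1.721]
force: [-8.1, -1.8, 5.8]
grip_width: 0.0175
finger_force: 20.8
clock: 11.95
position: [0.4999, 0.0524, 0.0885]
tool_rot: [-3.14, 0.0, 1.721]
force: [-9.2, -1.8, 7.7]
grip_width: 0.0173
finger_force: 21.1
clock: 12.45
position: [0.5094, 0.0538, 0.0885]
tool_rot: [-3.139, 0.001, 1.721]
force: [-13.1, -2.2, 11.0]
grip_width: 0.0173
finger_force: 21.6
clock: 12.95
position: [0.5191, 0.0553, 0.0885]
tool_rot: [-3.139, 0.001, 1.721]
force: [-17.3, -2.8, 16.3]
grip_width: 0.0174
finger_force: 22.1
```

The downward and sliding forces are growing, so I stop, relieve them and look.

```bash
python3 -m jog '[[[0,0,-0.5,0,0,0,0],[0,0,0,0,0,0,0],[0,0,0,0,0,0,0]]]'
python3 - <<'E'
from h import *
f=bot.grab_frame("top"); g=bot.grab_frame("side")
A=cv2.resize(f["img"][170:330,220:420],None,fx=2,fy=2); B=cv2.resize(g["img"][170:320,230:430],None,fx=3.8,fy=3.8)
print(A.shape,B.shape)
C=np.zeros((600,800,3),np.uint8); C[:570,:760]=B; save({"img":C},"slide.png"); save({"img":A},"slide_top.png")
for fr in(f,g): print([(np.round(d["xyz"],3).tolist(),round(d["conf"],2)) for d in bot.spot_point("nut1",fr)])
E
```

```text
clock: 13.25
position: [0.5201, 0.0554, 0.0888]
tool_rot: [-3.141, 0.0, 1.721]
force: [-3.6, -1.4, -4.6]
grip_width: 0.0171
finger_force: 20.0
(320, 400, 3) (570, 760, 3)
[([0.681, -0.13, 0.001], 0.91), ([0.597, -0.017, 0.0], 0.65), ([0.566, 0.145, 0.002], 0.41)]
[([0.572, 0.144, 0.002], 0.85), ([0.59, 0.042, -0.002], 0.78), ([0.366, -0.059, 0.005], 0.74), ([0.574, 0.097, 0.001], 0.62)]
```

View pics/slide.png

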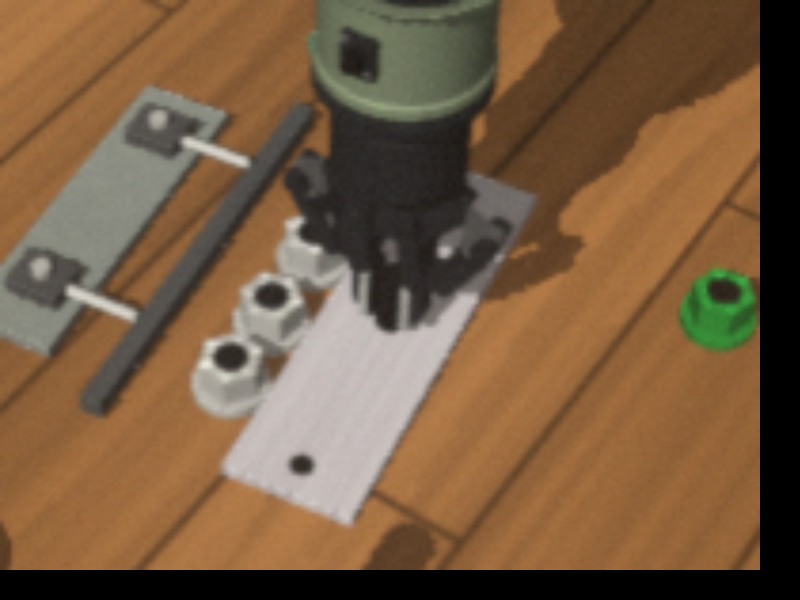

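The side view shows the straightedge flat and square. Nuts at (230,375), (270,310) and (305,250) rest against its front edge and nothing is jammed. It still has about 28 mm to go, so I continue in shorter strokes and trim the height.

```bash
python3 -m jog '[[[0,1.5,0.1,0,0,0,0],[0,1.5,0,0,0,0,0],[0,1.5,0,0,0,0,0],[0,1.5,0,0,0,0,0]]]'
```

```text
clock: 13.85
position: [0.5265, 0.0565, 0.0889]
tool_rot: [3.141, -0.0, 1.721]
force: [-2.4, -0.2, -6.2]
grip_width: 0.0174
finger_force: 19.7
```

```bash
python3 -m jog '[[[0,1.5,-0.05,0,0,0,0],[0,1.5,0,0,0,0,0],[0,1.5,0,0,0,0,0],[0,1.5,0,0,0,0,0]]]'; python3 -c "
from workcell import bot
s=bot.observe();print(s['force'],s['moment'],s['position'])"
```

```text
clock: 14.25
position: [0.5323, 0.0574, 0.0889]
tool_rot: [-3.142, -0.0, 1.721]
force: [-3.2, 0.2, -6.7]
grip_width: 0.0176
finger_force: 19.7
[-3.23587635  0.15256066 -6.70698516] [-0.12595463  0.75574178 -0.0147586 ] [0.53231965 0.0574172  0.08894059]
```

```bash
python3 -m jog '[[[0,1,0.2,0,0,0,0],[0,1,0,0,0,0,0],[0,1,0,0,0,0,0],[0,1,0,0,0,0,0]]]'
```

```text
clock: 14.65
position: [0.536, 0.0579, 0.0888]
tool_rot: [-3.141, 0.0, 1.721]
force: [-5.4, -0.6, -3.6]
grip_width: 0.0173
finger_force: 20.0
```

```bash
python3 -m jog '[[[0,1,0.05,0,0,0,0],[0,1,0,0,0,0,0],[0,1,0,0,0,0,0]]]'
```

```text
clock: 14.95
position: [0.539, 0.0584, 0.0888]
tool_rot: [-3.141, 0.0, 1.721]
force: [-6.7, -1.4, -3.0]
grip_width: 0.0172
finger_force: 20.2
```

```bash
python3 -m jog '[[[0,0.6,-0.05,0,0,0,0],[0,0.6,0,0,0,0,0],[0,0.6,0,0,0,0,0],[0,0.6,0,0,0,0,0],[0,0.6,0,0,0,0,0]]]'
```

```text
clock: 15.45
position: [0.542, 0.0589, 0.0888]
tool_rot: [-3.141, 0.0, 1.721]
force: [-5.5, -0.6, -2.0]
grip_width: 0.0173
finger_force: 20.1
```

```bash
python3 -m jog '[[[0,0.5,0,0,0,0,0],[0,0.5,0,0,0,0,0],[0,0.5,0,0,0,0,0],[0,0.5,0,0,0,0,0]]]'
```

```text
clock: 15.85
position: [0.544, 0.0592, 0.0888]
tool_rot: [-3.141, 0.0, 1.721]
force: [-5.5, -1.2, -1.9]
grip_width: 0.0173
finger_force: 20.1
```

```bash
python3 -m jog '[[[0,0.3,0,0,0,0,0],[0,0.3,0,0,0,0,0]]]'
```

```text
clock: 16.05
position: [0.5446, 0.0592, 0.0888]
tool_rot: [-3.141, 0.0, 1.721]
force: [-5.7, -0.5, -2.2]
grip_width: 0.0171
finger_force: 20.1
```

```bash
python3 -m jog '[[[0,0.3,0,0,0,0,0],[0,0.2,0,0,0,0,0]]]'
```

```text
clock: 16.25
position: [0.545, 0.0593, 0.0887]
tool_rot: [-3.141, 0.0, 1.721]
force: [-6.1, -0.6, -2.7]
grip_width: 0.0174
finger_force: 20.1
```

```bash
python3 -m jog '[[[0,0.3,0,0,0,0,0],[0,0.3,0,0,0,0,0]]]'
```

```text
clock: 16.45
position: [0.5456, 0.0594, 0.0888]
tool_rot: [-3.141, 0.0, 1.721]
force: [-5.9, -1.3, -2.2]
grip_width: 0.0172
finger_force: 20.1
```

```bash
python3 -m jog '[[[0,0.2,0,0,0,0,0],[0,0.2,0,0,0,0,0]]]'
```

```text
clock: 16.65
position: [0.546, 0.0595, 0.0888]
tool_rot: [-3.141, 0.0, 1.721]
force: [-5.6, -1.3, -2.8]
grip_width: 0.0172
finger_force: 20.1
```

```bash
python3 -m jog '[[[0,0.3,0,0,0,0,0],[0,0.3,0,0,0,0,0]]]'
```

```text
clock: 16.85
position: [0.5466, 0.0596, 0.0888]
tool_rot: [-3.141, 0.0, 1.721]
force: [-5.3, -1.7, -2.5]
grip_width: 0.0176
finger_force: 20.1
```

```bash
python3 -m jog '[[[0,0.2,0,0,0,0,0],[0,0.2,0,0,0,0,0]]]'
```

```text
clock: 17.05
position: [0.547, 0.0596, 0.0888]
tool_rot: [-3.141, 0.0, 1.721]
force: [-5.9, -0.5, -2.7]
grip_width: 0.0174
finger_force: 20.1
```

```bash
python3 -m jog '[[[0,0.3,0,0,0,0,0],[0,0.2,0,0,0,0,0]]]'
```

```text
clock: 17.25
position: [0.5475, 0.0597, 0.0888]
tool_rot: [-3.141, 0.0, 1.721]
force: [-5.6, -0.9, -3.4]
grip_width: 0.0171
finger_force: 20.1
```

```bash
python3 -m jog '[[[0,0.2,0,0,0,0,0],[0,0.2,0,0,0,0,0]]]'
```

```text
clock: 17.45
position: [0.5479, 0.0598, 0.0888]
tool_rot: [-3.141, 0.0, 1.721]
force: [-5.5, -0.9, -2.0]
grip_width: 0.0174
finger_force: 20.1
```

```bash
python3 -m jog '[[[0,0.3,0,0,0,0,0],[0,0.2,0,0,0,0,0]]]'
```

```text
clock: 17.65
position: [0.5484, 0.0598, 0.0888]
tool_rot: [-3.141, 0.0, 1.721]
force: [-5.6, -0.9, -2.8]
grip_width: 0.0176
finger_force: 20.1
```

```bash
python3 -m jog '[[[0,0.2,0,0,0,0,0],[0,0.2,0,0,0,0,0]]]'
```

```text
clock: 17.85
position: [0.5488, 0.0599, 0.0888]
tool_rot: [-3.141, 0.0, 1.721]
force: [-5.3, -1.4, -2.5]
grip_width: 0.0172
finger_force: 20.1
```

```bash
python3 -m jog '[[[0,0.3,0,0,0,0,0],[0,0.2,0,0,0,0,0]]]'
```

```text
clock: 18.05
position: [0.5493, 0.06, 0.0888]
tool_rot: [-3.141, 0.0, 1.721]
force: [-6.5, 0.3, -3.2]
grip_width: 0.0176
finger_force: 20.1
```

```bash
python3 -m jog '[[[0,0.2,0,0,0,0,0],[0,0.2,0,0,0,0,0]]]'
```

```text
clock: 18.25
position: [0.5497, 0.06, 0.0888]
tool_rot: [-3.141, 0.0, 1.721]
force: [-5.3, -0.9, -2.3]
grip_width: 0.0176
finger_force: 20.1
```

Run:
```python
from h import *
f=bot.grab_frame("top"); g=bot.grab_frame("side")
A=cv2.resize(f["img"][180:260,230:390],None,fx=5,fy=5)[:,:800][:200*2]; B=cv2.resize(g["img"][190:290,240:340],None,fx=4,fy=4)
C=np.zeros((600,800,3),np.uint8); a=cv2.resize(f["img"][180:260,230:330],None,fx=4,fy=4); C[:320,:400]=a; C[:400,400:]=B; save({"img":C},"near.png")
```

```text
(no output)
```

View pics/near.png

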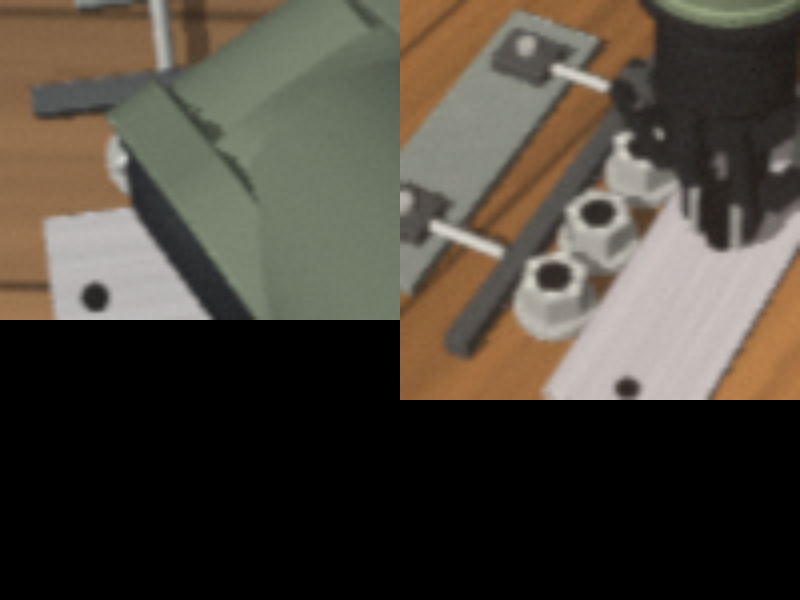

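In the crop the nuts at (600,230) and (555,290) look within a millimetre or two of the bar. I keep creeping forward.

```bash
python3 -m jog '[[[0,0.3,0,0,0,0,0],[0,0.2,0,0,0,0,0]]]'
```

```text
clock: 18.55
position: [0.5502, 0.0601, 0.0888]
tool_rot: [-3.141, 0.0, 1.721]
force: [-6.2, -0.6, -2.7]
grip_width: 0.0173
finger_force: 20.2
```

```bash
python3 -m jog '[[[0,0.2,0,0,0,0,0],[0,0.2,0,0,0,0,0]]]'
```

```text
clock: 18.75
position: [0.5504, 0.0602, 0.0888]
tool_rot: [-3.141, 0.0, 1.721]
force: [-8.4, 0.2, -1.0]
grip_width: 0.0176
finger_force: 20.3
```

```bash
python3 -m jog '[[[0,0.1,0,0,0,0,0],[0,0,0,0,0,0,0]]]'; python3 -c "
from workcell import bot
s=bot.observe();print(s['force'],s['moment'],s['position'])"
```

```text
clock: 18.95
position: [0.5504, 0.0602, 0.0888]
tool_rot: [-3.141, 0.0, 1.721]
force: [-6.8, 0.6, -0.7]
grip_width: 0.0174
finger_force: 20.3
[-6.82735953  0.56126625 -0.73736465] [-0.09354459  1.58602356 -0.03019088] [0.55043712 0.06022794 0.08877521]
```

```bash
python3 -m jog '[[[0,0.1,0,0,0,0,0],[0,0,0,0,0,0,0]]]'
```

```text
clock: 19.15
position: [0.5505, 0.0602, 0.0888]
tool_rot: [-3.141, 0.0, 1.721]
force: [-7.9, 1.0, -0.4]
grip_width: 0.0173
finger_force: 20.4
```

```bash
python3 -m jog '[[[0,0.15,-0.05,0,0,0,0],[0,0.1,0,0,0,0,0],[0,0,0,0,0,0,0]]]'; python3 -c "
from workcell import bot
s=bot.observe();print(s['force'],s['moment'],s['position'])"
```

```text
clock: 19.45
position: [0.5507, 0.0603, 0.0888]
tool_rot: [-3.141, -0.0, 1.721]
force: [-7.1, -1.4, -1.2]
grip_width: 0.0173
finger_force: 20.3
[-7.12835032 -1.41124173 -1.19361921] [-0.07984966  1.67350672 -0.08779757] [0.55071095 0.06034127 0.0887546 ]
```

```bash
python3 -m jog '[[[0,0.15,0,0,0,0,0],[0,0.1,0,0,0,0,0],[0,0,0,0,0,0,0]]]'
```

```text
clock: 19.75
position: [0.5509, 0.0604, 0.0888]
tool_rot: [-3.141, -0.0, 1.721]
force: [-8.7, -0.5, -0.9]
grip_width: 0.0177
finger_force: 20.4
```

```bash
python3 -m jog '[[[0,0.1,0,0,0,0,0],[0,0.1,0,0,0,0,0],[0,0,0,0,0,0,0]]]'; python3 -c "
from workcell import bot
s=bot.observe();print(s['force'],s['moment'],s['position'])"
```

```text
clock: 20.05
position: [0.5509, 0.0604, 0.0887]
tool_rot: [-3.14, -0.0, 1.721]
force: [-9.8, -0.3, 0.0]
grip_width: 0.0173
finger_force: 20.4
[-9.80243246e+00 -2.61067516e-01  8.63125476e-03] [ 0.04635375  1.91781367 -0.02928277] [0.55094145 0.06043583 0.08872096]
```

```bash
python3 -m jog '[[[0,0.15,-0.05,0,0,0,0],[0,0.1,0,0,0,0,0],[0,0,0,0,0,0,0]]]'
```

```text
clock: 20.35
position: [0.5511, 0.0605, 0.0888]
tool_rot: [-3.14, 0.0, 1.721]
force: [-9.8, 1.4, 0.4]
grip_width: 0.0172
finger_force: 20.5
```

```bash
python3 -m jog '[[[0,0.1,0,0,0,0,0],[0,0.1,0,0,0,0,0],[0,0,0,0,0,0,0]]]'; python3 -c "
from workcell import bot
s=bot.observe();print(s['force'],s['moment'],s['position'])"
```

```text
clock: 20.65
position: [0.5511, 0.0605, 0.0887]
tool_rot: [-3.14, 0.0, 1.721]
force: [-11.3, 0.7, 0.6]
grip_width: 0.0174
finger_force: 20.6
[-11.27596317   0.67277489   0.56714302] [ 0.02632689  2.42217503 -0.1325163 ] [0.55111181 0.06049695 0.08874893]
```

```bash
python3 -m jog '[[[0,0.15,-0.05,0,0,0,0],[0,0.15,0,0,0,0,0],[0,0,0,0,0,0,0]]]'
```

```text
clock: 20.95
position: [0.5511, 0.0605, 0.0887]
tool_rot: [-3.139, 0.0, 1.721]
force: [-13.2, -0.3, 2.3]
grip_width: 0.0173
finger_force: 20.8
```

```bash
python3 -m jog '[[[0,0.1,0,0,0,0,0],[0,0.1,0,0,0,0,0],[0,0,0,0,0,0,0]]]'; python3 -c "
from workcell import bot
s=bot.observe();print(s['force'],s['moment'],s['position'])"
```

```text
clock: 21.25
position: [0.5512, 0.0605, 0.0888]
tool_rot: [-3.139, 0.0, 1.721]
force: [-14.7, 0.3, 4.3]
grip_width: 0.0173
finger_force: 21.0
[-14.66816407   0.25420611   4.33451778] [-0.06287702  2.98652168 -0.06417406] [0.55120714 0.06051204 0.08875938]
```

```bash
python3 -m jog '[[[0,0.1,-0.15,0,0,0,0],[0,0.1,0,0,0,0,0],[0,0,0,0,0,0,0]]]'; python3 -c "
from workcell import bot
s=bot.observe();print(s['force'],s['moment'],s['position'])"
```

```text
clock: 21.55
position: [0.5513, 0.0605, 0.0888]
tool_rot: [-3.139, 0.0, 1.721]
force: [-13.6, 0.0, 2.6]
grip_width: 0.0176
finger_force: 21.0
[-1.36433012e+01  8.88898746e-03  2.62045730e+00] [-5.02129162e-04  3.06036104e+00 -6.94797501e-02] [0.55131747 0.06049521 0.08883186]
```

```bash
python3 -m jog '[[[0,0.15,-0.1,0,0,0,0],[0,0.15,0,0,0,0,0],[0,0,0,0,0,0,0]]]'; python3 -c "
from workcell import bot
s=bot.observe();print(s['force'],s['moment'],s['position'])"
```

```text
clock: 21.85
position: [0.5513, 0.0605, 0.0888]
tool_rot: [-3.138, 0.0, 1.721]
force: [-15.8, -0.0, 3.9]
grip_width: 0.0174
finger_force: 21.1
[-1.57504160e+01 -1.27981539e-02  3.92408521e+00] [-0.02058929  3.39122767 -0.1245016 ] [0.55134624 0.06051838 0.08882487]
```

```bash
python3 -m jog '[[[0,0.15,-0.1,0,0,0,0],[0,0,0,0,0,0,0],[0,0,0,0,0,0,0],[0,0,0,0,0,0,0]]]'
```

```text
clock: 22.25
position: [0.5514, 0.0605, 0.0889]
tool_rot: [-3.138, 0.0, 1.721]
force: [-17.0, 0.1, 2.5]
grip_width: 0.0175
finger_force: 20.8
```

```bash
python3 -m jog '[[[0,0,0,0,0,0,0],[0,0,0,0,0,0,0],[0,0,0,0,0,0,0],[0,0,0,0,0,0,0]]]'
```

```text
clock: 22.65
position: [0.5514, 0.0605, 0.0889]
tool_rot: [-3.138, 0.0, 1.721]
force: [-15.5, -0.8, 2.7]
grip_width: 0.0177
finger_force: 20.8
```

```bash
python3 -m jog '[[[0,0.1,-0.05,0,0,0,0],[0,0,0,0,0,0,0],[0,0,0,0,0,0,0],[0,0,0,0,0,0,0],[0,0,0,0,0,0,0]]]'
```

```text
clock: 23.15
position: [0.5514, 0.0605, 0.0889]
tool_rot: [-3.138, 0.0, 1.721]
force: [-15.8, 0.5, 2.0]
grip_width: 0.017
finger_force: 20.9
```

```bash
python3 -m jog '[[[0,0,0,0,0,0,0],[0,0,0,0,0,0,0],[0,0,0,0,0,0,0],[0,0,0,0,0,0,0],[0,0,0,0,0,0,0]]]'
```

```text
clock: 23.65
position: [0.5514, 0.0606, 0.0889]
tool_rot: [-3.138, 0.0, 1.721]
force: [-16.2, 0.3, 2.6]
grip_width: 0.0174
finger_force: 20.9
```

```bash
python3 -m jog '[[[0,0,0,0,0,0,0],[0,0,0,0,0,0,0]]]'
```

```text
clock: 23.85
position: [0.5514, 0.0605, 0.0889]
tool_rot: [-3.138, 0.0, 1.721]
force: [-16.5, 0.7, 1.7]
grip_width: 0.0176
finger_force: 20.9
```

```bash
python3 -m jog '[[[0,-0.4,0,0,0,0,0],[0,-0.4,0,0,0,0,0],[0,0,0,0,0,0,0]]]'; python3 -c "
from workcell import bot
s=bot.observe();print(s['force'],s['moment'],s['position'])"
```

```text
clock: 24.15
position: [0.5513, 0.0605, 0.0889]
tool_rot: [-3.139, 0.0, 1.721]
force: [-10.9, 0.7, -2.2]
grip_width: 0.0173
finger_force: 20.3
[-10.93490983   0.66482916  -2.15845096] [ 0.04932988  2.49059836 -0.07326792] [0.55127419 0.06051017 0.0889259 ]
```

```bash
python3 -m jog '[[[0,-0.3,0.1,0,0,0,0],[0,-0.3,0.05,0,0,0,0],[0,0,0,0,0,0,0]]]'
```

```text
clock: 24.45
position: [0.5511, 0.0605, 0.0889]
tool_rot: [-3.14, -0.0, 1.721]
force: [-7.2, 0.8, -3.1]
grip_width: 0.0173
finger_force: 20.3
```

```bash
python3 -m jog '[[[0,-0.2,0.05,0,0,0,0],[0,0,0,0,0,0,0]]]'; python3 -c "
from workcell import bot
s=bot.observe();print(s['force'],s['moment'],s['position'])"
```

```text
clock: 24.65
position: [0.5511, 0.0605, 0.0889]
tool_rot: [-3.14, -0.0, 1.721]
force: [-6.8, 0.7, -4.2]
grip_width: 0.0178
finger_force: 20.2
[-6.8083217   0.74668129 -4.22698414] [ 0.07136467  1.70154498 -0.09786513] [0.55110404 0.06045663 0.08890276]
```

```bash
python3 -m jog '[[[0,-0.1,0.15,0,0,0,0],[0,0,0,0,0,0,0.36],[0,0,0,0,0,0,0.36],[0,0,0,0,0,0,0.36]]]'
python3 - <<'E'
from h import *
f=bot.grab_frame("side"); s=bot.observe(); print(s["force"],s["grip_width"])
A=cv2.resize(f["img"][150:310,235:395],None,fx=3.7,fy=3.7); save({"img":A},"rel.png")
E
```

```text
clock: 25.05
position: [0.5522, 0.0604, 0.0893]
tool_rot: [3.14, -0.0, 1.721]
force: [-0.9, -0.1, 0.3]
grip_width: 0.0309
finger_force: 0.0
[-0.60063876  0.23611007  0.23056725] 0.03092169850047191
```

View pics/rel.png

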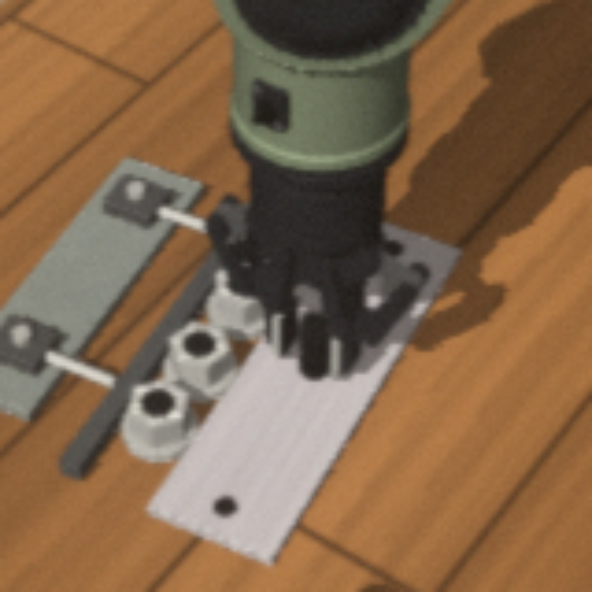

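Released: the nuts sit between bar and plate, and the fingers are clear of the knob at (315,345). I retreat straight up and check.

```bash
python3 -m jog '[[[0,-0.5,-10,0,0,0,0.36],[0,0,-25,0,0,0,0.36],[0,0,-35,0,0,0,0.36],[0,0,-40,0,0,0,0.36],[0,0,-40,0,0,0,0.36]]]' && python3 -m jog '[[[0,-40,-20,0,0,0,0.36],[40,-15,-20,0,0,0,0.36],[-40,0,-20,0,0,0,0.36],[-45,0,0,0,0,0,0.36],[-45,0,0,0,0,0,0.36]]]' && python3 -m jog '[[[-45,0,0,0,0,0,0.36],[-45,0,0,0,0,0,0.36],[-45,0,0,0,0,0,0.36],[-45,0,0,0,0,0,0.36],[-20,0,0,0,0,0,0.36]]]'
python3 - <<'E'
from h import *
f=bot.grab_frame("top"); g=bot.grab_frame("side"); print(bot.observe()["force"])
for fr in(f,g):
    N=[d["xyz"] for d in bot.spot_point("nut1",fr)]
    print([(np.round([.9888*p[0]+.1495*p[1],-.1495*p[0]+.9888*p[1]],4).tolist()) for p in N])
    print([np.round(bot.spot_point(q,fr)[0]["xyz"],3).tolist() if bot.spot_point(q,fr) else None for q in("straightedge","oil_bottle","parts_cup","wrench")])
C=np.zeros((600,800,3),np.uint8); C[:480,:640]=cv2.resize(f["img"][170:290,235:395],None,fx=4,fy=4); save({"img":C[:480,:640]},"final.png")
E
```

```text
clock: 25.6
position: [0.5508, 0.0603, 0.2412]
tool_rot: [3.141, -0.0, 1.721]
force: [1.1, -0.3, -0.9]
grip_width: 0.031
finger_force: 0.0
clock: 26.1
position: [0.5103, -0.0379, 0.3006]
tool_rot: [3.139, 0.001, 1.723]
force: [0.8, -0.7, 0.4]
grip_width: 0.0308
finger_force: 0.0
clock: 26.6
position: [0.5395, -0.239, 0.2995]
tool_rot: [3.142, 0.001, 1.717]
force: [0.1, 0.7, 0.0]
grip_width: 0.0309
finger_force: 0.0
[-0.0131593   0.36264162 -0.8482552 ]
[[0.6157, 0.0569], [0.6186, -0.1062], [0.3486, -0.1164], [0.5513, -0.0231], [0.6118, 0.0079], [0.6149, -0.0497], [0.6535, -0.2308]]
[[0.551, 0.059, 0.002], [0.424, 0.361, 0.0], [0.625, 0.395, 0.003], [0.712, -0.28, 0.001]]
[[0.6171, 0.0061], [0.6156, -0.0472], [0.3521, -0.113], [0.6125, -0.1025], [0.6198, 0.0598], [0.6526, -0.2344]]
[[0.545, 0.058, 0.002], [0.42, 0.358, -0.003], [0.631, 0.388, -0.003], [0.711, -0.279, 0.001]]
```

View pics/final.png

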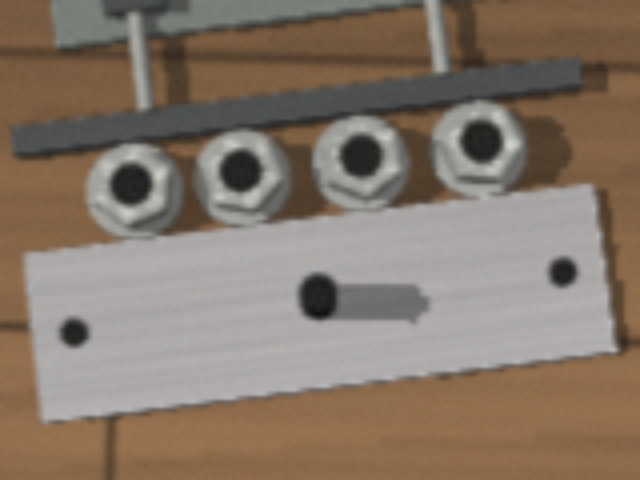

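The final view shows all four nuts in a straight row touching the bar, with the straightedge flat and parallel against them. The bottle, cup, wrench and look-alikes have not moved.

```bash
python3 -c "
from workcell import bot
print(bot.job_done())"
```

```text
the job is handed in; nothing more can be done
None
```

The job is handed in: all four nuts were pressed home at about 16 N at the wrist for about 1.6 s (roughly 10 to 13 N on the bar after friction, an estimate), and the straightedge was left flat against the row with the bottle, cup and wrench not disturbed.

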